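Clamp the tea cup and hold the marking stamp on its foot

TASK

Turn the crank of the marking fixture clockwise until its sliding jaw clamps the upside-down tea cup tight against the fixed jaw, so that the cup stands centred under the stamp. Then push the black palm knob on top of the press 25 mm down from its rest, so that the stamp bears on the cup's foot, and keep it there: the program finishes while holding the knob down at that travel. Leave the bowl, the mug and the saucers where they stand.

Things in the scene. Friction and masses are not known exactly. Their poses are not given: they have to be found in the camera images.
- fixture: Green cast fixture, screwed down: base plate 150 x 350 x 20 mm with press and vise. Origin on the table, below the stamp and knob axis; z up, +y from sliding to fixed jaw. Press column on its -x side, 85 mm off, top 185 mm high; press arm over the cup 44 mm wide, 142 to 192 mm high, to x = +21 mm. The crank's vertical axis is at x 0, y -170 mm, on a housing 70 mm high.
- cup: White handleless porcelain tea cup with two thin blue rings, upside down on the base plate between the V jaws, under the stamp. 68 mm diameter, 70 mm high; its flat foot (48 mm) is on top, 90 mm above the table. Origin at the centre of the lower rim, z up. It starts loose, 6 to 14 mm off the stamp axis towards the sliding jaw, up to 4 mm sideways; clamped, it is centred on that axis.
- jaw: Sliding steel V jaw, 38 mm high, on the cup's -y side (fixture's axes). Its origin, at the top of the base plate, is where the axis of a cup seated in its V lies; it slides along the fixture's y from -45 mm (fully open) and has clamped the cup when its origin is about over the fixture's origin.
- stamp_axis (a point): The point on top of the base plate (20 mm above the table) straight below the stamp's centre: the clamped cup's origin lies here. The fixed steel V jaw, 38 mm high, is part of the fixture, on the +y side of it.
- crank (a joint): Crank turn, rad, growing clockwise from above. At 0 (open) the arm points along the fixture's +x; at q, q clockwise of that. Each rad moves the jaw 16 mm; both jaws touch the cup at about 2.8; then the jaw's spring (4 N/mm) gives, and the cup is tight at 3.0 to 3.2 (stop 3.4). Starts at 0 to 0.9, needs 5 N at the handle, up to 12 N when tight, and stays where left.
- crank_grip (a point): Middle of the crank's upright wooden handle, 115 mm above the table, 50 mm from the crank's axis. The handle is round, 23 mm thick, 50 mm tall (from 85 to 135 mm above the table), and spins freely on its pin, so it can be pinched from above and led round the crank's axis without turning the gripper; nothing stands above it.
- knob_top (a point): Centre of the flat top (38 mm diameter) of the black mushroom-shaped palm knob, on the press's vertical axis, 246 mm above the table when up; it goes down with the plunger.
- palm_knob: The black palm knob, 50 mm diameter, 20 mm high, free all round; it goes down with the plunger and can also spin on it. Origin at the centre of its underside.
- plunger (a joint): Downward travel of the palm knob and plunger, in m: 0 up, 0.034 at the lower stop. A return spring lifts it (about 2.5 N at the start, 200 N/m). The stamp meets the foot of the cup at about 0.018; from there a cushion spring of 1000 N/m adds, so that at 0.025 the push needed is about 15 N.
- stamp: Brass-backed round rubber stamp, 28 mm diameter, cushioned at the lower end of the plunger. Origin at the centre of its rubber face, 108 mm above the table when up.
- paint_bowl: Blue glazed bowl, 124 mm diameter, 65 mm high, empty; a bystander. Origin at the centre of its underside.
- lidded_mug: White mug with lid and side handle, 82 mm diameter, 115 mm high; a bystander. Origin at the centre of its underside.
- saucers: Stack of white saucers, 144 mm diameter, 50 mm high; a bystander. Origin at the centre of its underside.
Things that resemble listed ones, but are neither listed nor needed, are in the scene too. Leave any green or turquoise look-alike of the cup alone.

How it is judged:
On the way:
1. the cup is clamped between the jaws, centred under the stamp, with the plunger still up (contact force between jaw and cup above 4 N and horizontal distance between cup and stamp_axis below 0.004 m and value of joint plunger below 0.005 m), for 0.2 s.
At the end, for the whole second after the job is handed in: The robot is still holding the palm knob down, steady, at 25 mm of travel (21 to 29 mm), the stamp bears on the cup's foot with more than 1.5 N, and the cup stands upright, clamped by the sliding jaw with more than 4 N, its axis within 4 mm of the stamp axis (value of joint plunger between 0.021 and 0.029 m and velocity of joint plunger between -0.01 and 0.01 m/s and contact force between stamp and cup above 1.5 N and contact force between any of the fingers, the arm and palm_knob above 3 N and contact force between jaw and cup above 4 N and horizontal distance between cup and stamp_axis below 0.004 m and angle between cup's own z axis and vertical below 0.06 rad); the arm keeps its last pose, push and grip.
It fails at once if the bowl, the mug or the saucers are moved more than 20 mm (distance of any of paint_bowl, lidded_mug, saucers from where it was at the start of the episode above 0.02 m).
It also fails if it takes over 48 s, if anything falls off the work surface, if the arm or the gripper's body presses on something with over 40 N, if the wrist force passes 120 N, or if a joint passes its speed limit or range.

ROBOT

A 6-joint arm with a two-finger parallel gripper is mounted at the origin on the work surface. World frame = base frame: x ahead of the robot, y to its left, z up, the work surface at z = 0. Lengths are in m, angles in rad, forces in N, time in s.
With the tool pointing down it reaches from about 0.225 to 0.875 m from the base axis. Payload 3.4 kg.
Tool frame: the origin (TCP) lies between the finger pads; the fingertips stand 22 mm ahead of it and the grasp point (between the pads) lies 3 mm ahead of it (robot.tip_extent is the distance from the TCP to the fingertips, in m); z points along the fingers, y is the line along which they close (so a half turn about z gives the same grasp; the last joint's range is limited). The gripper opens to 85 mm and grips with 20 to 120 N. Pads are 22 mm wide; open, the fingers measure 114 mm over their backs; the gripper's body (76 mm by 85 mm) begins 54 mm behind the grasp point. The pads swing forward as they close: fully open they stand 13 mm farther back than shut.
Start: joints at [-1.465, 0.276, 1.505, -0, 1.361, -0.121], TCP at [0.129, -0.56, 0.219] pointing down, gripper open.
Joint ranges: [-2.89, 2.89], [-0.75, 2.08], [0.22, 2.7], [-1.18, 4.32], [0.11, 2.71], [-2.7, 2.7]. Speed limits (rad/s): [2.57, 2.57, 3.14, 3.14, 3.14, 3.14].

INTERFACE

Orientations are given as a rotation vector (axis times angle).
In Python, from workcell import robot gives the robot as it stands.
- The arm moves only by the shell command python3 -m inch 'ROWS' [OPENING] [FORCE]. ROWS is JSON, a list that holds one entry, the list of rows, each a list of 6 numbers: the shift along the world's x, y, z in mm, then the turn, a rotation vector about the world's x, y, z in units of 6 degrees (1.0 is 6 degrees). A call has 1 to 10 rows; each row is the pose to reach, as a shift and turn from the pose commanded when the call began; what a row does not reach only later rows make up. A row lasts 1/10 s, in which the tool goes at most 50 mm and 8.59 degrees, less where a joint would pass 70% of its speed; a pose out of reach is approached as far as the arm can. A call with a gripper value outside its range is refused whole. OPENING is the finger opening in mm, from 0 to 85.4, set as the call begins (- or left out, the last holds). The fingers move at their own pace and stop on an object; FORCE is the grip in N (left out, the last holds). Time passes only in rows, so rows that repeat a pose let the fingers close. It gives the time, the measured TCP pose, the force, the opening and the grip force at its end, in the units of the state.
- robot.get_obs(): the state, without advancing time (a new reading comes with each control period).
- robot.capture(name): name is "side" or "top"; returns a dict with "frame" (420x560x3 uint8, red, green, blue), "camera_matrix" (3x3 intrinsics, pixels), "k1" (the pictures are not rectified: a ray, as slopes to the right and down, at radius r is drawn at 1 + k1 r^2 times it, then the intrinsics apply), "rvec" (rotation vector, rad) and "tvec" (3), from world to camera coordinates, as OpenCV has them. Camera axes: x right, y down, z forward; pixel columns grow to the right and rows downward; lengths in m; the calibration is good to about 2 mm. A picture is of the moment at which its call begins. There is no depth.
- robot.hand_in(): hands the job in; it is judged then, once.
The state is a dict: "clock": time; "qpos": joint angles; "qvel": joint speeds; "effort": joint torques, N m; "tool_pos": TCP position; "tcp_rot": TCP orientation; "contact_force": force on the tool from outside, world axes, zero at the start; "wrist_torque": the same for the moment, N m; "gripper_width": opening from 0.0 (shut) to 1.0 (fully open); "finger_force": force on a finger pad.
Only numpy, scipy, OpenCV 4.12 (cv2) and the standard library are available. Lean on these libraries where they do the work, as an engineer would, in place of code of your own. Each camera call takes 0.05 s, during which the arm holds its last target. There are 200 camera calls.

## Working session

There is one attempt and no reset: what is moved stays moved. The work goes in short steps, Python scripts to look and compute and a shell command to move; the robot and the scene stay as the last step left them, time stands still between calls to the robot, and variables do not carry over. Pictures are saved under pics/ and viewed, at most 13 in all, crops included, and the job is handed in when it is done.

```bash
ls; mkdir -p pics
python3 - <<'E'
from workcell import robot
import cv2
o=robot.get_obs(); print(o['clock'],o['tool_pos'],o['tcp_rot'],o['contact_force'],o['gripper_width'])
for n in('top','side'):
    c=robot.capture(n); cv2.imwrite(f'pics/{n}0.png',c['frame'][:,:,::-1]); print(n,c['camera_matrix'],c['k1'],c['rvec'],c['tvec'])
E
```

```text
pics
0.0 [ 0.12922908 -0.55971987  0.21826183] [-3.11961869e+00 -3.55276698e-01 -4.05264804e-05] [ 0.43373209  0.36935674 -1.15121198] 0.9973351233006955
top [[403.31218183   0.         285.95634153]
 [  0.         403.31218183 212.25369505]
 [  0.           0.           1.        ]] -0.08741048679984281 [ 2.14402239 -2.17599575  0.07896755] [0.01387689 0.57414745 1.19138919]
side [[397.40670835   0.         275.94085217]
 [  0.         397.40670835 213.03921459]
 [  0.           0.           1.        ]] -0.046989577526686296 [ 0.66651424 -2.52737868  1.28420327] [0.4894722  0.31349992 0.89852577]
```

View pics/top0.png

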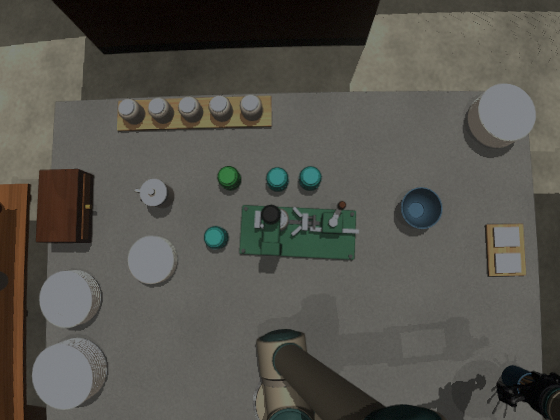

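View pics/side0.png

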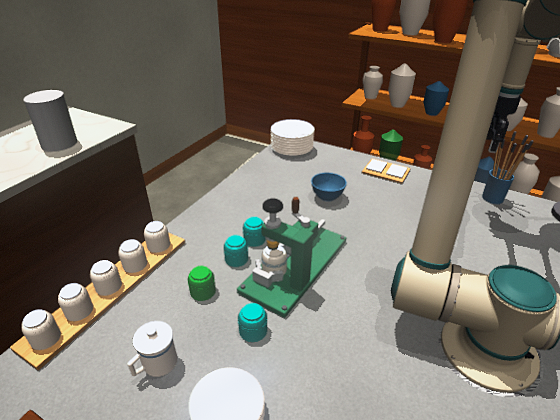

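Top view: fixture's green plate at (241–355, 206–259), black palm knob at (271,214), crank handle (brown) at (342,205), bowl (421,208), mug (153,193), saucers (152,260). The white cup is in the fixture; the turquoise/green look-alikes stand outside it. Now measuring, with one enlarged crop to confirm.

```bash
cat > h.py <<'E'
import numpy as np, cv2
from workcell import robot
def ray(c,uv):
    K=c['camera_matrix']; d=np.array([c['k1'],0,0,0,0.])
    p=cv2.undistortPoints(np.array([[uv]],float),K,d)[0,0]
    R=cv2.Rodrigues(np.array(c['rvec'],float))[0]; t=np.array(c['tvec'],float)
    return -R.T@t, R.T@np.array([p[0],p[1],1.])
def onz(c,uv,z):
    o,d=ray(c,uv); return o+d*(z-o[2])/d[2]
def tri(a,ua,b,ub):
    o1,d1=ray(a,ua);o2,d2=ray(b,ub)
    s=np.linalg.lstsq(np.c_[d1,-d2],o2-o1,rcond=None)[0]
    p,q=o1+s[0]*d1,o2+s[1]*d2; return (p+q)/2,np.linalg.norm(p-q)
def blob(m,box):
    x0,y0,x1,y1=box; z=np.zeros_like(m); z[y0:y1,x0:x1]=m[y0:y1,x0:x1]
    cs,_=cv2.findContours(z,0,1); return max(cs,key=cv2.contourArea)
E
python3 - <<'E'
from h import *
c=robot.capture('top'); s=robot.capture('side')
hsv=cv2.cvtColor(c['frame'],cv2.COLOR_RGB2HSV); hs=cv2.cvtColor(s['frame'],cv2.COLOR_RGB2HSV)
g=cv2.inRange(hsv,(60,90,20),(85,255,255))
g=cv2.morphologyEx(g,cv2.MORPH_CLOSE,np.ones((25,25)))
b=blob(g,(232,195,370,270)); r=cv2.minAreaRect(b); print(r)
for p in cv2.boxPoints(r): print('corner',p,onz(c,p,.02).round(4))
k=blob(cv2.inRange(hsv,(0,0,0),(180,255,45)),(255,198,288,228)); print('knob px',cv2.minEnclosingCircle(k),cv2.boundingRect(k))
print(onz(c,cv2.minEnclosingCircle(k)[0],.236))
w=blob(cv2.inRange(hsv,(0,90,20),(15,255,255))|cv2.inRange(hsv,(170,90,20),(180,255,255)),(325,190,360,225)); e=cv2.minEnclosingCircle(w); print('handle',e,cv2.boundingRect(w),onz(c,e[0],.13),onz(c,e[0],.115))
ws=blob(cv2.inRange(hs,(0,90,20),(15,255,255))|cv2.inRange(hs,(170,90,20),(180,255,255)),(285,190,310,225)); es=cv2.boundingRect(ws); print(es)
print(tri(c,e[0],s,(es[0]+es[2]/2,es[1]+es[3]/2)))
a=cv2.resize(c['frame'][190:270,230:370],None,fx=5.7,fy=5.7,interpolation=2)[:,:,::-1]
bb=cv2.resize(s['frame'][185:315,230:355],None,fx=4,fy=4,interpolation=2)[:,:,::-1]
cv2.imwrite('pics/a.png',a[:,:800]);cv2.imwrite('pics/b.png',bb)
E
```

```text
((293.7776184082031, 224.72515869140625), (122.4095230102539, 61.80918884277344), 3.012787342071533)
corner [231.03316 252.37018] [0.4555 0.1738 0.02  ]
corner [234.28175 190.64642] [0.6444 0.1636 0.02  ]
corner [356.5221  197.08014] [ 0.6181 -0.2103  0.02  ]
corner [353.2735 258.8039] [ 0.4312 -0.1951  0.02  ]
knob px ((269.7452697753906, 216.50942993164062), 11.9608793258667) (261, 205, 20, 23)
[0.54391282 0.04126447 0.236     ]
handle ((342.0, 204.0), 3.1623775959014893) (339, 201, 7, 7) [ 0.5848136  -0.15260999  0.13      ] [ 0.58655539 -0.15435766  0.115     ]
(292, 197, 7, 16)
(array([ 0.58598891, -0.15588982,  0.10722038]), np.float64(0.003189167812207134))
```

View pics/a.png

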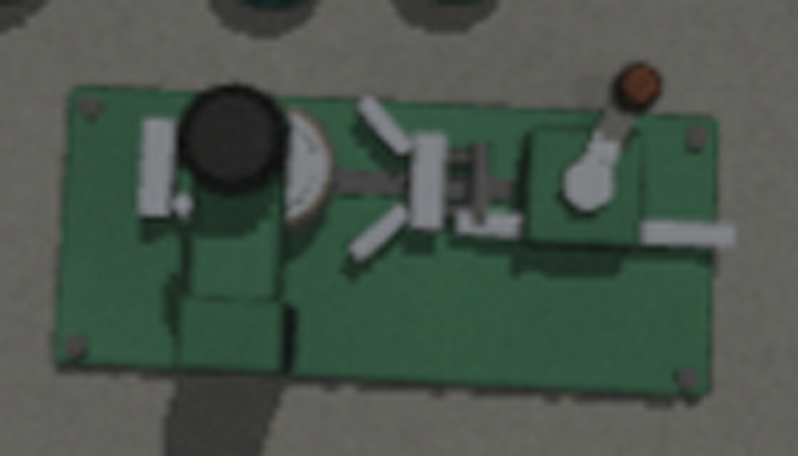

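View pics/b.png

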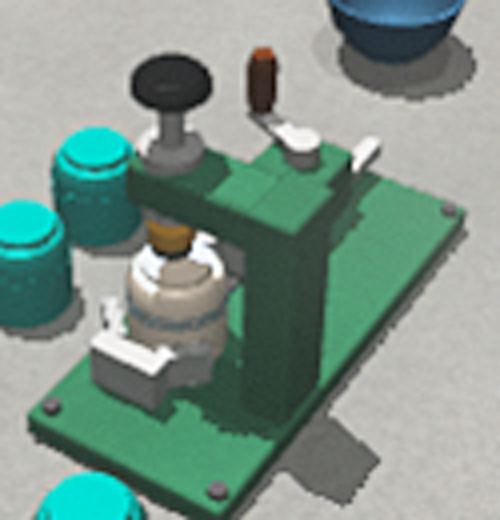

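Crops: palm knob centre at top px (271.0,214.0), white cup with blue rings beneath the arm (between V jaws), crank hub (333,222.8), handle top (341.9,204.7). The cup in the jaws is the only white one there; turquoise look-alikes stand outside.

Run:
```python
from h import *
c=robot.capture('top'); s=robot.capture('side')
co=[onz(c,p,.02)[:2] for p in [(242.6,205.4),(355.8,210.5),(239.6,254.),(354.6,259.6)]]; print(np.round(co,4), 'lens',np.linalg.norm(co[0]-co[1]),np.linalg.norm(co[0]-co[2]))
yv=(co[0]-co[1])+(co[2]-co[3]); yv/=np.linalg.norm(yv); xv=np.array([yv[1],-yv[0]]); print('yaw',np.arctan2(-yv[0],yv[1]),xv,yv)
print('knob top', onz(c,(271.05,213.7),.242), 'tri knob',tri(c,(271.05,214),s,(230+171/4,185+82/4)))
print('centroid plate',np.mean(co,0))
h=onz(c,(341.9,204.7),.135)[:2]; print('handle',h, tri(c,(341.9,204.9),s,(230+262/4,185+52/4)))
for z in(.08,.09): print('hub',onz(c,(333,222.8),z))
K=onz(c,(271.05,213.7),.242)[:2]
ax=K-.17*yv; print('axis',ax); d=h-ax; print(np.linalg.norm(d),'q',np.arctan2(-d@yv,d@xv), d@xv,d@yv)
```

```text
[[ 0.5983  0.138 ]
 [ 0.577  -0.2069]
 [ 0.4503  0.1477]
 [ 0.4287 -0.199 ]] lens 0.34548267604195193 0.14826337446563578
yaw -0.06190563396191219 [ 0.99808446 -0.0618661 ] [0.0618661  0.99808446]
knob top [0.55036281 0.03755544 0.242     ] tri knob (array([0.55017849, 0.03793056, 0.2358871 ]), np.float64(1.6656297611596203e-05))
centroid plate [ 0.5135821  -0.03004474]
handle [ 0.58229485 -0.15169822] (array([ 0.58219209, -0.15134564,  0.13586179]), np.float64(0.0011964186643829095))
hub [ 0.53650805 -0.13103102  0.08      ]
hub [ 0.53581279 -0.13010187  0.09      ]
axis [ 0.53984557 -0.13211892]
0.04674708345915956 q 0.37025599589492064 0.04357925533414714 -0.016915623442806872
```

```bash
python3 -m inch '[[[45,41,0,0,0,0],[75,68,0,0,0,0],[105,95,0,0,0,0],[135,122,0,0,0,0],[165,149,0,0,0,0],[195,176,0,0,0,0],[225,203,0,0,0,0],[255,230,0,0,0,0],[285,257,0,0,0,0],[315,285,0,0,0,0]]]' 60 60; python3 -m inch '[[[30,27,0,0,0,0],[60,54,0,0,0,0],[90,81,0,0,0,0],[120,106,0,0,0,0],[138,123,0,0,0,0],[138,123,0,0,0,0],[138,123,-20,0,0,0],[138,123,-20,0,0,0],[138,123,-20,0,0,0]]]'
```

```text
clock: 1.3
tool_pos: [0.4454, -0.2741, 0.2192]
tcp_rot: [3.121, 0.355, 0.0]
contact_force: [0.0, -0.2, 0.4]
gripper_width: 0.705
finger_force: 0.0
clock: 2.2
tool_pos: [0.5815, -0.1528, 0.199]
tcp_rot: [-3.121, -0.354, 0.002]
contact_force: [-0.1, -0.4, 0.3]
gripper_width: 0.704
finger_force: 0.0
```

```bash
python3 -m inch '[[[0,0,-20,0,0,0],[0,0,-40,0,0,0],[0,0,-60,0,0,0],[0,0,-70,0,0,0],[0,0,-78,0,0,0],[0,0,-78,0,0,0]]]'
python3 - <<'E'
from h import *
a=robot.capture('side')['frame'][170:320,210:360]; b=robot.capture('top')['frame'][170:270,260:380]
cv2.imwrite('pics/c.png',np.hstack([cv2.resize(a,(400,400)),cv2.resize(b,(400,400))])[:,:,::-1])
E
```

```text
clock: 2.8
tool_pos: [0.582, -0.1525, 0.1208]
tcp_rot: [-3.121, -0.355, 0.001]
contact_force: [-0.5, -1.1, 0.5]
gripper_width: 0.7
finger_force: 0.0
```

View pics/c.png

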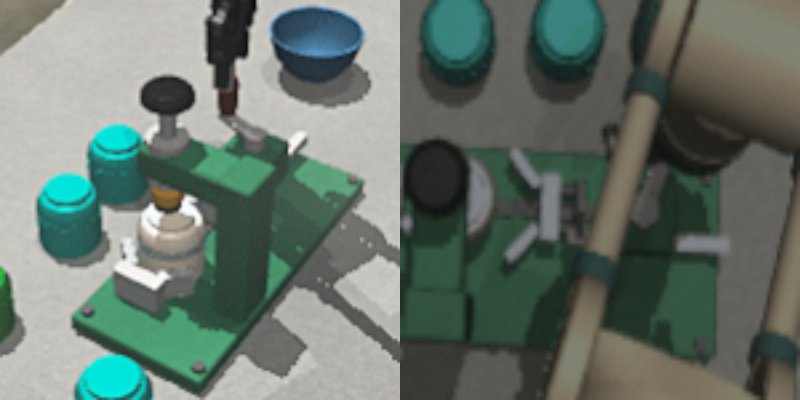

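The gripper straddles the brown handle (left crop around (228,95)); nothing is disturbed. Close.

```bash
python3 -m inch '[[[0,0,0,0,0,0],[0,0,0,0,0,0],[0,0,0,0,0,0],[0,0,0,0,0,0],[0,0,0,0,0,0],[0,0,0,0,0,0]]]' 10 60
python3 - <<'E'
import numpy as np
ax=np.array([537.5,-131.5]); r=50
for q in np.arange(.37,3.3,.15):
    a=-.062-q; p=ax+r*np.array([np.cos(a),np.sin(a)]); 
    if q<.4:p0=p
    print(round(q,2),(p-p0).round(0))
E
```

```text
clock: 3.5
tool_pos: [0.5831, -0.1522, 0.1229]
tcp_rot: [3.121, 0.356, 0.004]
contact_force: [-1.1, 1.3, 7.3]
gripper_width: 0.119
finger_force: 3.3
0.37 [0. 0.]
0.52 [-4. -7.]
0.67 [ -8. -12.]
0.82 [-14. -18.]
0.97 [-20. -22.]
1.12 [-26. -25.]
1.27 [-34. -28.]
1.42 [-41. -29.]
1.57 [-48. -29.]
1.72 [-56. -28.]
1.87 [-63. -26.]
2.02 [-70. -23.]
2.17 [-76. -19.]
2.32 [-82. -13.]
2.47 [-86.  -8.]
2.62 [-90.  -1.]
2.77 [-93.   6.]
2.92 [-95.  13.]
3.07 [-95.  20.]
3.22 [-95.  28.]
```

Run:
```python
from h import *
s=robot.capture('side'); c=robot.capture('top'); print(robot.get_obs()['gripper_width'])
R=cv2.Rodrigues(s['rvec'])[0]
def pr(c,P): return cv2.projectPoints(np.array([P],float),np.array(c['rvec'],float),np.array(c['tvec'],float),c['camera_matrix'],np.array([c['k1'],0,0,0,0.]))[0][0,0]
for P in [(.582,-.152,.135),(.582,-.152,.085),(.583,-.152,.123),(.583,-.152,.1)]: print(pr(s,P))
hs=cv2.cvtColor(s['frame'],cv2.COLOR_RGB2HSV)
print(cv2.boundingRect(blob(cv2.inRange(hs,(0,90,20),(15,255,255))|cv2.inRange(hs,(170,90,20),(180,255,255)),(280,190,315,225))))
cv2.imwrite('pics/d.png',cv2.resize(s['frame'][165:235,260:340],(800,600)*1 if 0 else (680,595))[:,:,::-1])
```

```text
0.11994258571558222
[295.85701107 198.17608666]
[295.3313997  212.06987804]
[295.42484726 201.4788073 ]
[295.18633231 207.87781993]
(292, 200, 7, 13)
```

View pics/d.png

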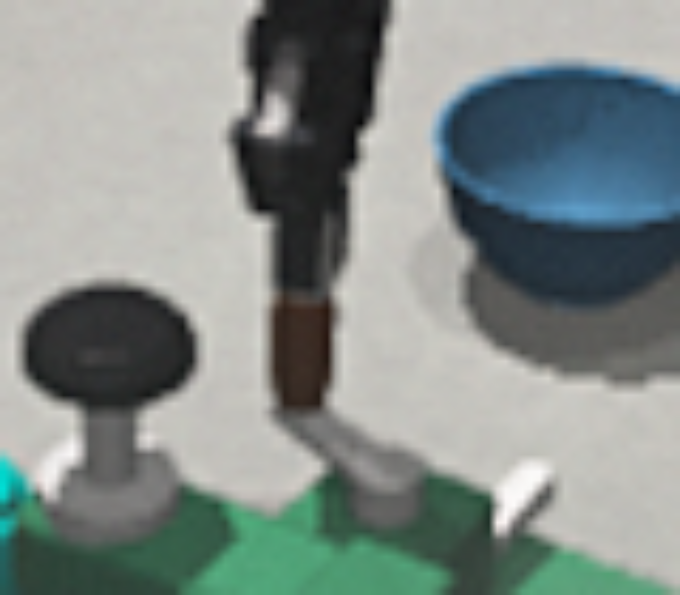

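Run:
```python
from h import *
s=robot.capture('side'); c=robot.capture('top'); o=robot.get_obs()
print(ray(s,(295.5,200)), ray(c,(342,204))[0], robot.tip_extent, o['gripper_width'],o['finger_force'],o['contact_force'],o['tool_pos'],o['qpos'])
for z in(.1,.11,.135): print(onz(s,(295.5,200),z))
print([n for n in dir(robot) if n[0]!='_'])
```

```text
(array([0.16123912, 0.71217104, 0.78232228]), array([ 0.36324792, -0.74439547, -0.56340601])) [ 0.4557623  -0.02312352  1.24136703] 0.022 0.11611041846755549 3.2766392742996686 [-1.11770674  1.66795605  7.01015907] [ 0.58311548 -0.15217703  0.12288207] [-3.71060443e-01  3.81631205e-01  1.59466759e+00  6.35042757e-04
  1.16273381e+00  9.72632907e-01]
[ 0.60115659 -0.18934155  0.1       ]
[ 0.59470923 -0.17612913  0.11      ]
[ 0.57859084 -0.14309809  0.135     ]
['MotionError', 'capture', 'get_obs', 'hand_in', 'tip_extent']
```

Run:
```python
from h import *
s=robot.capture('side');c=robot.capture('top')
def pr(c,P): return cv2.projectPoints(np.array([P],float),np.array(c['rvec'],float),np.array(c['tvec'],float),c['camera_matrix'],np.array([c['k1'],0,0,0,0.]))[0][0,0]
y=np.array([.2248,-.974,0])
for sg in(-1,1):
  for z in(.197,.21,.23): P=np.array([.1292,-.5597,z])+sg*.0425*y; print(sg,z,pr(s,P),pr(c,P))
for sg in(-1,1):
  for z in(.101,.115,.135): P=np.array([.5831,-.1522,z])+sg*.008*y; print(sg,z,pr(s,P))
a=cv2.imread('pics/side0.png')[90:170,460:540]; b=cv2.imread('pics/top0.png')[355:420,485:560]
cv2.imwrite('pics/e.png',np.hstack([cv2.resize(a,(400,400)),cv2.resize(b,(400,347)) if 0 else cv2.resize(b,(400,400))]))
```

```text
-1 0.197 [486.15831554 165.06473828] [490.33354747 378.62302043]
-1 0.21 [487.4625791  161.30471026] [492.69439665 380.15254984]
-1 0.23 [489.4964786  155.42982327] [496.43499537 382.5750374 ]
1 0.197 [482.68720964 152.63615833] [520.77174417 369.60872584]
1 0.21 [483.8975206  149.00251624] [523.45782027 371.00112163]
1 0.23 [485.78329259 143.3303314 ] [527.70981544 373.20401109]
-1 0.101 [294.52905777 209.06392999]
-1 0.115 [294.66985788 205.17280803]
-1 0.135 [294.87419425 199.51760826]
1 0.101 [295.85889825 206.06991662]
1 0.115 [296.00739719 202.19898424]
1 0.135 [296.22286173 196.57429592]
```

View pics/e.png

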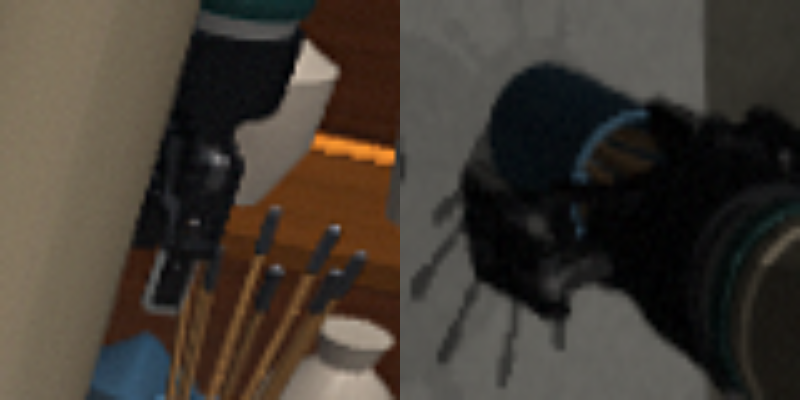

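Width 10 mm = my command, so the fingers closed on nothing: the picture shows the fingertips end about 30 mm higher than the pose implies, at the top of the handle. Reopen, lower in steps while watching the force.

```bash
python3 -m inch '[[[0,0,10,0,0,0],[0,0,10,0,0,0],[0,0,10,0,0,0],[0,0,10,0,0,0],[0,0,10,0,0,0]]]' 60 60;python3 -m inch '[[[0,0,-5,0,0,0],[0,0,-10,0,0,0],[0,0,-14,0,0,0],[0,0,-18,0,0,0],[0,0,-22,0,0,0],[0,0,-22,0,0,0]]]'
python3 - <<'E'
from h import *
s=robot.capture('side')
cv2.imwrite('pics/f.png',cv2.resize(s['frame'][165:235,260:340],(680,595))[:,:,::-1])
E
```

```text
clock: 4.3
tool_pos: [0.582, -0.1523, 0.1307]
tcp_rot: [-3.121, -0.355, 0.001]
contact_force: [-0.4, 0.6, 0.3]
gripper_width: 0.704
finger_force: 0.0
clock: 4.9
tool_pos: [0.5818, -0.1521, 0.1083]
tcp_rot: [-3.121, -0.355, 0.002]
contact_force: [-0.8, 0.1, 0.3]
gripper_width: 0.703
finger_force: 0.0
```

View pics/f.png

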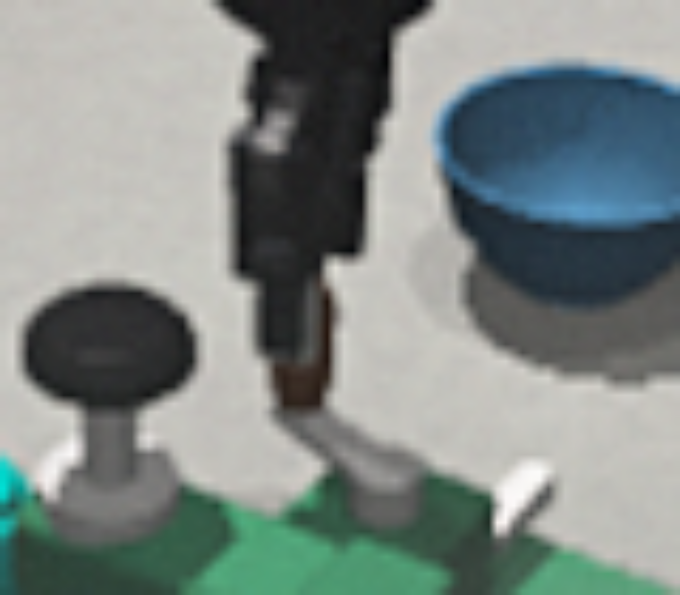

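Near finger tip at crop (285,355): it overlaps only the handle's upper part, with the real tips clearly higher than nominal. Lower another 14 mm, then close.

```bash
python3 -m inch '[[[0,0,-5,0,0,0],[0,0,-10,0,0,0],[0,0,-14,0,0,0],[0,0,-14,0,0,0]]]' 60 60; python3 -m inch '[[[0,0,0,0,0,0],[0,0,0,0,0,0],[0,0,0,0,0,0],[0,0,0,0,0,0],[0,0,0,0,0,0],[0,0,0,0,0,0]]]' 5 60
```

```text
clock: 5.35
tool_pos: [0.5817, -0.1521, 0.0943]
tcp_rot: [-3.121, -0.355, 0.002]
contact_force: [0.1, -0.2, -0.2]
gripper_width: 0.706
finger_force: 0.0
clock: 5.95
tool_pos: [0.5821, -0.1517, 0.0956]
tcp_rot: [-3.121, -0.355, -0.0]
contact_force: [-2.0, 3.4, 5.4]
gripper_width: 0.242
finger_force: 58.9
```

```bash
python3 -m inch '[[[-2,-3,0,0,0,0],[-4,-7,0,0,0,0],[-6,-10,0,0,0,0],[-8,-12,0,0,0,0],[-11,-15,0,0,0,0],[-14,-18,0,0,0,0],[-17,-20,0,0,0,0],[-20,-22,0,0,0,0],[-20,-22,0,0,0,0]]]'
```

```text
clock: 6.85
tool_pos: [0.563, -0.1724, 0.0956]
tcp_rot: [-3.118, -0.353, -0.004]
contact_force: [0.5, 6.8, 4.6]
gripper_width: 0.245
finger_force: 58.9
```

```bash
python3 -m inch '[[[-6,-2,0,0,0,0],[-14,-5,0,0,0,0],[-21,-6,0,0,0,0],[-28,-6,0,0,0,0],[-36,-5,0,0,0,0],[-43,-3,0,0,0,0],[-50,0,0,0,0,0],[-56,4,0,0,0,0],[-56,4,0,0,0,0]]]'
```

```text
clock: 7.75
tool_pos: [0.5093, -0.1708, 0.0957]
tcp_rot: [3.119, 0.355, 0.011]
contact_force: [4.8, 1.4, 0.8]
gripper_width: 0.244
finger_force: 59.1
```

```bash
python3 -m inch '[[[-4,3,0,0,0,0],[-8,6,0,0,0,0],[-12,10,0,0,0,0],[-14,14,0,0,0,0],[-17,19,0,0,0,0],[-19,23,0,0,0,0],[-20,28,0,0,0,0],[-20,33,0,0,0,0],[-20,33,0,0,0,0]]]'
```

```text
clock: 8.65
tool_pos: [0.4885, -0.1401, 0.0958]
tcp_rot: [3.115, 0.357, 0.006]
contact_force: [0.7, -3.5, -0.4]
gripper_width: 0.244
finger_force: 59.4
```

```bash
python3 -m inch '[[[0,4,0,0,0,0],[0,8,0,0,0,0],[0,12,0,0,0,0],[0,15,0,0,0,0],[0,15,0,0,0,0],[0,15,0,0,0,0]]]'
python3 - <<'E'
from h import *
c=robot.capture('top'); s=robot.capture('side')
a=cv2.resize(c['frame'][195:265,235:320],(400,330)); b=cv2.resize(s['frame'][210:310,230:330],(330,330))
cv2.imwrite('pics/g.png',np.hstack([a,b])[:,:,::-1])
E
```

```text
clock: 9.25
tool_pos: [0.4874, -0.1268, 0.0958]
tcp_rot: [3.112, 0.358, 0.002]
contact_force: [-0.7, -10.5, 1.7]
gripper_width: 0.246
finger_force: 59.5
```

View pics/g.png

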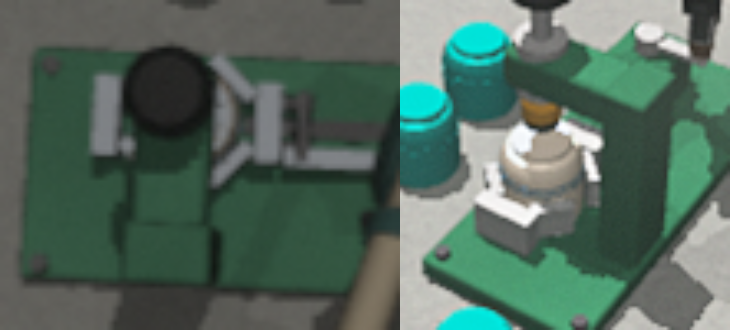

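Cup is clamped: both V arms of the jaw touch the cup in the top crop (at (225,120)), stamp centred above it in the side crop, 10.5 N at the handle, crank ≈3.12. Release and go over the knob.

```bash
python3 -m inch '[[[0,0,0,0,0,0],[0,0,0,0,0,0],[0,0,0,0,0,0],[0,0,0,0,0,0],[0,0,0,0,0,0]]]' 60 60; python3 -m inch '[[[0,0,20,0,0,0],[0,0,45,0,0,0],[0,0,75,0,0,0],[0,0,105,0,0,0],[0,0,135,0,0,0],[0,0,165,0,0,0],[0,0,195,0,0,0],[0,0,215,0,0,0],[0,0,215,0,0,0]]]'; python3 -m inch '[[[10,25,0,0,0,0],[20,50,0,0,0,0],[30,75,0,0,0,0],[40,100,0,0,0,0],[50,130,0,0,0,0],[60,152,0,0,0,0],[64,163,0,0,0,0],[64,163,0,0,0,0],[64,163,0,0,0,0]]]' 0 60
python3 - <<'E'
from h import *
s=robot.capture('side'); c=robot.capture('top'); print(robot.get_obs()['tool_pos'],robot.get_obs()['contact_force'])
cv2.imwrite('pics/i.png',np.hstack([cv2.resize(s['frame'][140:300,215:355],(438,500)),cv2.resize(c['frame'][195:265,290:340],(357,500))])[:,:,::-1])
E
```

```text
clock: 9.85
tool_pos: [0.4862, -0.1221, 0.095]
tcp_rot: [-3.121, -0.356, 0.0]
contact_force: [-0.1, 0.8, -0.3]
gripper_width: 0.703
finger_force: 0.0
clock: 10.75
tool_pos: [0.4878, -0.1227, 0.3132]
tcp_rot: [3.118, 0.356, 0.009]
contact_force: [0.7, 0.3, -0.0]
gripper_width: 0.702
finger_force: 0.0
clock: 11.65
tool_pos: [0.5497, 0.04, 0.3094]
tcp_rot: [3.121, 0.355, -0.003]
contact_force: [-0.4, -0.1, -0.2]
gripper_width: 0.001
finger_force: 0.0
[0.5498218  0.03958578 0.30991248] [ 0.76759878 -0.76769518 -0.12919118]
```

View pics/i.png

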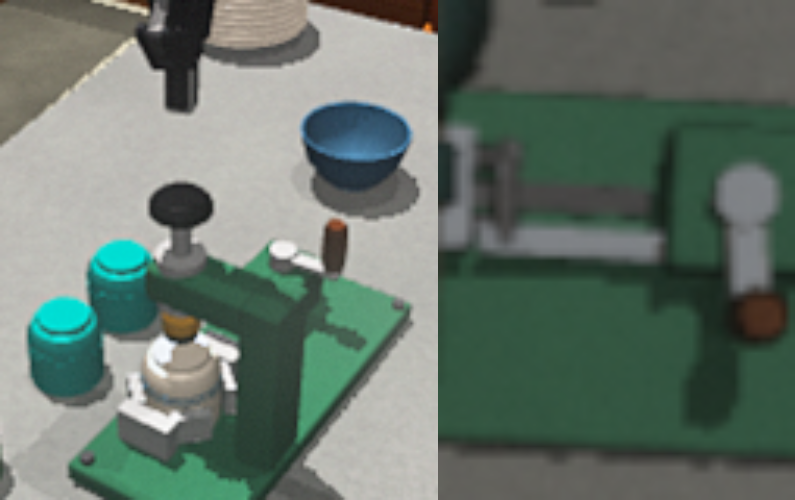

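Tip at crop (180,107), right above the knob (181,190), ≈80 mm apart; crank stayed put. Descend slowly.

```bash
python3 -m inch '[[[0,-2,-15,0,0,0],[0,-2,-25,0,0,0],[0,-2,-30,0,0,0],[0,-2,-35,0,0,0],[0,-2,-39,0,0,0],[0,-2,-42,0,0,0],[0,-2,-42,0,0,0]]]';  python3 -m inch '[[[0,0,-4,0,0,0],[0,0,-8,0,0,0],[0,0,-12,0,0,0],[0,0,-15,0,0,0],[0,0,-18,0,0,0],[0,0,-20,0,0,0],[0,0,-20,0,0,0]]]'
```

```text
clock: 12.45
tool_pos: [0.5502, 0.0387, 0.2678]
tcp_rot: [3.121, 0.356, -0.001]
contact_force: [0.3, -0.2, 1.0]
gripper_width: 0.002
finger_force: 0.0
clock: 13.15
tool_pos: [0.5501, 0.0387, 0.2478]
tcp_rot: [-3.121, -0.355, 0.001]
contact_force: [-0.3, -0.6, 0.4]
gripper_width: 0.0
finger_force: 0.0
```

```bash
python3 -m inch '[[[0,0,-2,0,0,0],[0,0,-4,0,0,0],[0,0,-6,0,0,0],[0,0,-8,0,0,0],[0,0,-8,0,0,0]]]';  python3 -m inch '[[[0,0,-2,0,0,0],[0,0,-4,0,0,0],[0,0,-5,0,0,0],[0,0,-5,0,0,0]]]';  python3 - <<'E'
from h import *
s=robot.capture('side')
h=cv2.cvtColor(s['frame'],cv2.COLOR_RGB2HSV); m=cv2.inRange(h,(0,0,0),(180,255,60))[150:215,255:290]
for i in range(25,65): 
  x=np.flatnonzero(m[i]); print(150+i,x.min()+255 if len(x) else '',len(x),end='; ')
E
```

```text
clock: 13.65
tool_pos: [0.5501, 0.0387, 0.2397]
tcp_rot: [-3.121, -0.355, 0.001]
contact_force: [0.7, -0.4, -1.2]
gripper_width: -0.0
finger_force: 0.0
clock: 14.05
tool_pos: [0.5501, 0.0387, 0.2349]
tcp_rot: [3.121, 0.355, -0.001]
contact_force: [0.4, -0.3, 0.5]
gripper_width: 0.001
finger_force: 0.0
175 269 13; 176 269 13; 177 269 13; 178 269 13; 179 261 14; 180 260 12; 181 260 15; 182 260 16; 183 260 19; 184 261 18; 185 261 18; 186 262 17; 187 263 15; 188 263 15; 189 264 14; 190 264 14; 191 269 7; 192 269 7; 193 269 7; 194 269 7; 195 269 7; 196 269 7; 197 269 7; 198 269 7; 199 269 7; 200 267 10; 201 265 11; 202 264 10; 203 264 14; 204 263 20; 205 263 20; 206 263 20; 207 263 20; 208 263 19; 209 264 18; 210 265 16; 211 267 12; 212 270 7; 213  0; 214  0;
```

```bash
for i in 1 2 3; do :; done; python3 -m inch '[[[0,0,-2,0,0,0],[0,0,-3,0,0,0],[0,0,-3,0,0,0]]]' | egrep 'pos|contact';  python3 -m inch '[[[0,0,-2,0,0,0],[0,0,-3,0,0,0],[0,0,-3,0,0,0]]]'| egrep 'pos|contact';python3 -m inch '[[[0,0,-2,0,0,0],[0,0,-3,0,0,0],[0,0,-3,0,0,0]]]'| egrep 'pos|contact'
```

```text
tool_pos: [0.5506, 0.0387, 0.2325]
contact_force: [-0.1, 0.1, 2.9]
tool_pos: [0.5506, 0.0387, 0.2292]
contact_force: [0.8, 0.6, 3.8]
tool_pos: [0.5506, 0.0387, 0.2261]
contact_force: [0.5, -0.0, 3.9]
```

```bash
python3 -m inch '[[[0,0,-2,0,0,0],[0,0,-4,0,0,0],[0,0,-6,0,0,0],[0,0,-8,0,0,0],[0,0,-8,0,0,0]]]' | egrep 'pos|contact';  python3 -m inch '[[[0,0,-2,0,0,0],[0,0,-3,0,0,0],[0,0,-3,0,0,0]]]'| egrep 'pos|contact';python3 -m inch '[[[0,0,-2,0,0,0],[0,0,-3,0,0,0],[0,0,-3,0,0,0],[0,0,-3,0,0,0]]]'| egrep 'pos|contact'
```

```text
tool_pos: [0.5506, 0.0387, 0.2181]
contact_force: [1.1, -0.5, 6.8]
tool_pos: [0.5506, 0.0387, 0.2155]
contact_force: [-0.1, -0.5, 7.2]
tool_pos: [0.5506, 0.0387, 0.2132]
contact_force: [-1.6, -1.2, 9.4]
```

```bash
python3 -m inch '[[[0,0,-2,0,0,0],[0,0,-4,0,0,0],[0,0,-5,0,0,0],[0,0,-5,0,0,0],[0,0,-5,0,0,0],[0,0,-5,0,0,0]]]'
python3 - <<'E'
from h import *
for i in range(4):
  s=robot.capture('side'); o=robot.get_obs(); print(o['tool_pos'],o['contact_force'])
c=robot.capture('top')
cv2.imwrite('pics/j.png',np.hstack([cv2.resize(s['frame'][170:310,225:345],(429,500)),cv2.resize(c['frame'][195:265,235:285],(357,500))])[:,:,::-1])
E
```

```text
clock: 16.8
tool_pos: [0.5506, 0.0387, 0.2093]
tcp_rot: [3.121, 0.356, 0.004]
contact_force: [-2.0, 0.5, 13.8]
gripper_width: 0.003
finger_force: 7.2
[0.55065279 0.03867007 0.20929899] [-1.87383823 -0.50770871 14.60414433]
[0.55065846 0.03865513 0.20932409] [-1.74611602  0.5030278  14.18821012]
[0.55063776 0.03863929 0.20930388] [-2.11108634 -0.17502091 14.08324692]
[0.55065507 0.03866141 0.20931856] [-2.35289021 -0.06352581 15.20436119]
```

View pics/j.png

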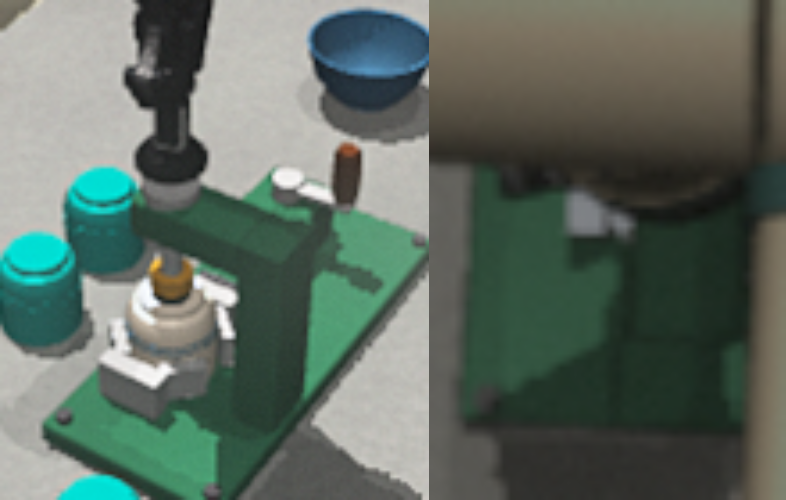

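The stamp bears on the cup's foot at crop (172,295). The push is about 14.4 N, steady, at roughly 24–25 mm of travel.

```bash
python3 -c "
from workcell import robot
print(robot.hand_in())"
```

```text
the job is handed in; nothing more can be done
None
```

I clamped the cup centred under the stamp (crank at about 3.1 rad) and handed the job in at about 17 s with the arm holding the palm knob down at roughly 24–25 mm of travel, about 14.4 N; the judge gave no verdict.

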